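# Unlock the marking fixture's guard and punch the coupon

### The arm

A 6-joint arm with a two-finger parallel gripper is mounted at the origin on a cart in front of the work surface, level with it; the furniture and walls round the work are solid. World frame = base frame: x ahead of the robot, y to its left, z up, the work surface at z = 0. Lengths are in m, angles in rad, forces in N, time in s.
With the tool pointing down it reaches from about 0.25 to 0.725 m from the base axis. Payload 4 kg.
Tool frame: the origin (TCP) lies midway between the tips of the shut fingers; the grasp point (between the pads) lies 19 mm behind it (bot.grip_point_offset is the distance from the TCP to the grasp point, in m); z points along the fingers, y is the line along which they close (so a half turn about z gives the same grasp; the last joint's range is limited). The gripper opens to 85 mm and grips with 20 to 120 N. Pads are 22 mm wide; open, the fingers measure 114 mm over their backs; the gripper's body (76 mm by 85 mm) begins 54 mm behind the grasp point. The pads swing forward as they close: fully open they stand 13 mm farther back than shut.
Start: joints at [1.238, 0.241, 0.005, 1.335, 0, 1.571], TCP at [0.163, 0.473, 0.231] pointing down, gripper open.
Joint ranges: [-2.72, 2.72], [-1.05, 1.87], [-1.09, 1.28], [-1.99, 2.15], [-1.42, 1.44], [-3.14, 3.14]. Speed limits (rad/s): [2.79, 2.79, 3.14, 3.14, 3.14, 3.14].

### API

Orientations are given as a unit quaternion [x, y, z, w].
In Python, from workcell import bot gives the robot as it stands.
- The arm moves only by the tool step_arm, never from a script. Its argument "targets" is text: rows parted by semicolons, each of 7 numbers parted by spaces: the opening, from -1 (shut) to 1 (fully open), so that 0 is half open, then the shift along the world's x, y, z normalised to -1 to 1, where 1 is 0.5 m, then the turn, a rotation vector about the world's x, y, z normalised to -1 to 1, where 1 is pi/4 rad. In form: gripper x y z wx wy wz; .... A call has 1 to 10 rows; each row is the pose to reach, as a shift and turn from the pose commanded when the call began; what a row does not reach only later rows make up. A row lasts 1/12 s, in which the tool goes at most 41.7 mm and 7.16 degrees, less where a joint would pass 70% of its speed; a pose out of reach is approached as far as the arm can. A call with a number of a shift or a turn outside -1 to 1 is refused whole. A call with a gripper value outside its range is refused whole. The fingers move at their own pace and stop on an object; the grip force is fixed at half the most. Time passes only in rows, so rows that repeat a pose let the fingers close. It gives the time, the measured TCP pose, the force, the opening and the grip force at its end, in the units of the state.
- bot.get_obs(): the state, without advancing time (a new reading comes with each control period).
- bot.camera(name): name is "side" or "top" or "wrist"; returns the picture (384x512x3 uint8, red, green, blue); there is no depth.
- bot.camera_info(name): a dict with "vertical_fov" (degrees; the focal length in pixels is half the picture's height over the tangent of half this angle, whatever the lens; pixels are square), "cx", "cy" (the principal point, pixels), "pose" (4x4, takes a point from camera to world coordinates). Camera axes: x right, y up, looking along -z (the intrinsics and any distortion apply to the point x, -y, -z); pixel columns grow to the right and rows downward; lengths in m; the calibration is good to about 2 mm. A picture is of the moment at which its call begins: read the wrist's pose just before it. camera_info takes no time and is no camera call; for the wrist camera it gives the pose at the moment of the call.
- bot.job_done(): hands the job in; it is judged then, once.
The state is a dict: "clock": time; "joint_pos": joint angles; "joint_vel": joint speeds; "tau": joint torques, N m; "eef_pos": TCP position; "tool_rot": TCP orientation; "ft_force": force on the tool from outside, world axes, zero at the start; "ft_torque": the same for the moment, N m; "grip_width": finger opening in m; "grasp_force": force on a finger pad.
Only numpy, scipy, OpenCV 4.12 (cv2) and the standard library are available. Lean on these libraries where they do the work, as an engineer would, in place of code of your own. Each camera call takes 0.05 s, during which the arm holds its last target. There are 200 camera calls.

### The job

Mark the coupon in the blue marking fixture: pull the red spring knob out of its yellow guard plate and slide the guard fully open, to the robot's right, letting the knob spring back home so that the guard is locked open. Then press the green punch head fully down to its stop and let it come back up. Leave the guard locked open and do not shift the magnetic square, the gel tin or the tape measure.

Things in the scene. Friction and masses are not known exactly. Their poses are not given: they have to be found in the camera images.
- marking_fixture: Blue marking fixture, fixed to the table, 150 x 264 mm foot. Origin: on the table, centre of its width. x points to its back, y to its left, z up. Its deck slopes 30 degrees, rising to the back: the deck's normal is (-0.5, 0, 0.866) in these axes. Knob, guard and punch lie on one centre line along y. A rusty fixed coupon under the punch sticks out at the left to 160 mm.
- lamp_bar (a point): Middle of the aluminium lamp bar, 20 mm thick, 264 mm long along the fixture's y, on posts 122 mm to each side. It stands 80 mm up the slope and 110 mm farther out along the deck's normal than the knob's grip, so nearly above it: a gripper pointing straight down at the knob hits it; one that points along the deck's normal (tilted 30 degrees) stays clear.
- knob_grip (a point): Middle of the red knurled knob of the spring index plunger on the yellow guard: a cylinder 25 mm in diameter with a 29 mm flange at its outer end, from 14 mm below to 19 mm above this point along the normal; the guard's top is 26 mm below it. Axes: x up the slope, y to the fixture's left, z the deck's normal (pull direction). Moves with knob and guard.
- punch_top (a point): Middle of the flat top of the green mushroom punch head, 30 mm in diameter, under the guard. Axes as for the knob; pressed along -z. At rest its top is 5 mm below the guard's underside, so it is bare only when the guard is open. It lies to the left of the knob along y: 35 mm with the guard closed, 147 mm with it open. Within 30 mm nothing is higher than the pressed head.
- guard (a joint): Slide of the yellow guard plate between grey rails (90 mm across, 110 mm along y, 5 mm thick; friction 1.5 N), m: 0 closed (start), 0.112 open at its end stop; grows towards the fixture's right (-y). Locked at 0 by the plunger's pin. With the knob out more than 8 mm it slides; the pin rides on a bar and drops into the open lock beyond about 0.108.
- index_knob (a joint): Pull of the knob along the normal, in m: 0 home (pin in), 0.012 fully out. Spring: 6 N at home to 10 N fully out. Must stay beyond 0.008 while the guard is moved.
- punch_head (a joint): Travel of the punch head, in m: 0 up, 0.012 at its stop. Spring: 4 N to start, 9 N at the stop; returns by itself.
- magnet_square: Red magnetic welding square lying on the table in front of the fixture, 66 x 96 x 17 mm, loose. Origin under its middle.
- gel_tin: Yellow tin with black lid behind and left of the fixture, 66 mm in diameter, 54 mm tall, loose. Origin under its middle.
- tape_measure: Yellow tape measure standing behind the fixture, 33 x 81 x 64 mm, loose. Origin under its middle.

How it is judged:
On the way, in this order (a step that is already met when the one before it is completed fails the run):
1. the knob is pulled out, past 8.2 mm, with the guard still closed (value of joint index_knob above 0.0082 m and value of joint guard below 0.02 m), for 0.05 s.
2. the guard is fully open (beyond 106 mm) and the knob is back home (within 2.5 mm) (value of joint guard above 0.106 m and value of joint index_knob below 0.0025 m), for 0.2 s.
3. the punch head is pressed to its stop (beyond 10.5 mm of 12) (value of joint punch_head above 0.0105 m and value of joint guard above 0.106 m), for 0.05 s.
At the end, for the whole second after the job is handed in: The guard stands open beyond 106 mm with the knob home (within 2.5 mm), so it is locked open; the punch head has been pressed and is up again (within 2 mm) (all of step 2 and value of joint punch_head below 0.002 m); the robot touches nothing.
It fails at once if the red magnetic square is shifted by more than 25 mm (distance of magnet_square from where it was at the start of the episode above 0.025 m).
It fails at once if the gel tin is shifted by more than 25 mm (distance of gel_tin from where it was at the start of the episode above 0.025 m).
It fails at once if the tape measure is shifted by more than 25 mm (distance of tape_measure from where it was at the start of the episode above 0.025 m).
It also fails if it takes over 48 s, if anything falls off the work surface, if the arm or the gripper's body presses on something with over 40 N, if the wrist force passes 120 N, or if a joint passes its speed limit or range.

## Working session

There is one attempt and no reset: what is moved stays moved. The work goes in short steps, Python scripts to look and compute and a tool call to move; the robot and the scene stay as the last step left them, time stands still between calls to the robot, and variables do not carry over. Pictures are saved under pics/ and viewed, at most 10 in all, crops included, and the job is handed in when it is done.

Besides the shell and the picture viewer there is one more tool, called after "Request:" in YAML: its name, and indented under it one key for each argument. step_arm: Moves the arm, as the interface text tells. Scaled input: -1 to 1 covers 0.5 m each way for a shift and pi/4 rad each way for a turn. Its arguments: {"type":"object","properties":{"targets":{"type":"string"}},"required":["targets"]}

```bash
mkdir -p pics
python3 - <<'E'
from workcell import bot
import cv2,numpy as np
o=bot.get_obs();print(o['clock'],o['eef_pos'],o['tool_rot'],o['grip_width'])
for n in("side","top"):
    i=bot.camera_info(n);print(n,i)
    cv2.imwrite(f"pics/{n}0.png",bot.camera(n)[:,:,::-1])
E
ls
```

```text
0.0 [0.16314478 0.47198069 0.23041976] [ 1.65638675e-01  9.86185970e-01 -1.01621624e-03 -1.71234233e-04] 0.08559792939069799
side {'vertical_fov': 54.72449653772633, 'cx': 255.98270361106108, 'cy': 185.56585935815076, 'pose': array([[ 6.65862469e-01, -4.88783725e-01,  5.63664477e-01,
         1.12306804e+00],
       [ 7.46073841e-01,  4.37244285e-01, -5.02186479e-01,
        -3.02709402e-01],
       [-9.98493096e-04,  7.54922450e-01,  6.55813310e-01,
         7.61281878e-01],
       [ 0.00000000e+00,  0.00000000e+00,  0.00000000e+00,
         1.00000000e+00]])}
top {'vertical_fov': 49.870506733296246, 'cx': 260.1404600426998, 'cy': 193.4831469767395, 'pose': array([[-0.00456716,  0.99955654, -0.0294257 ,  0.59904328],
       [-0.99984696, -0.00406758,  0.01701516,  0.17045545],
       [ 0.01688792,  0.02949891,  0.99942214,  1.0146177 ],
       [ 0.        ,  0.        ,  0.        ,  1.        ]])}
pics
```

View pics/side0.png

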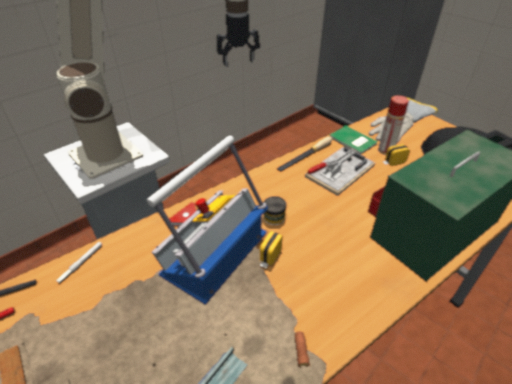

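View pics/top0.png

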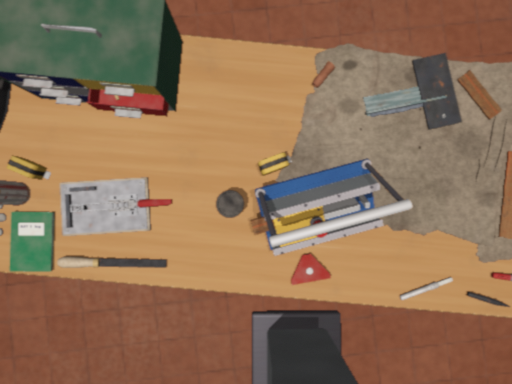

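The side view shows the fixture with its lamp bar from (154,200) to (231,141) and the red knob near (203,205). In the top view the bar runs from (272,240) to (411,206), with the red knob partly hidden near (322,235). I'll enlarge both.

Run:
```python
import cv2,numpy as np
a=cv2.imread("pics/side0.png")[130:305,145:275];b=cv2.imread("pics/top0.png")[150:255,250:415]
a=cv2.resize(a,None,fx=3,fy=3,interpolation=2);b=cv2.resize(b,None,fx=2.4,fy=2.4,interpolation=2)
c=np.zeros((525,390+396,3),np.uint8);c[:,:390]=a;c[:252,390:]=b
cv2.imwrite("pics/c.png",c)
```

```text
(no output)
```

View pics/c.png

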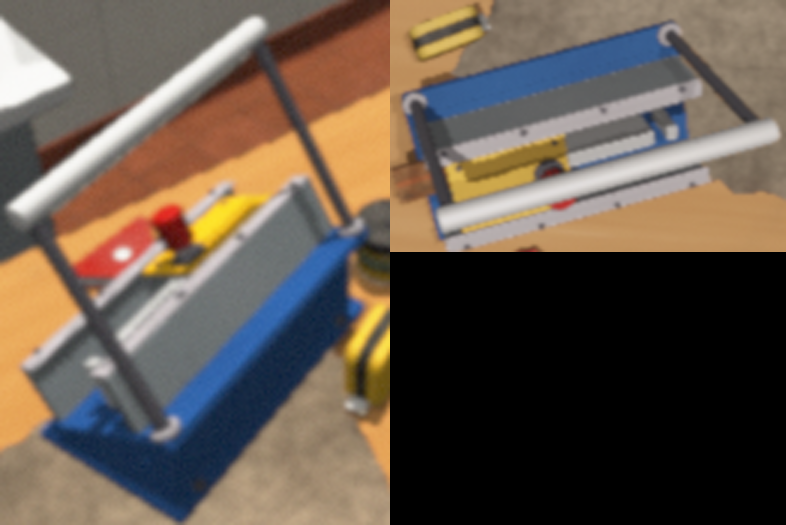

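```bash
cat > h.py <<'E'
from workcell import bot
import numpy as np
from scipy.spatial.transform import Rotation as R
def ray(n,u,v,info=None):
    i=info or bot.camera_info(n);f=192/np.tan(np.radians(i['vertical_fov']/2));P=i['pose']
    d=P[:3,:3]@np.array([(u-i['cx'])/f,-(v-i['cy'])/f,-1]);return P[:3,3],d/np.linalg.norm(d)
def tri(*rs):
    A=[np.eye(3)-np.outer(d,d) for o,d in rs]
    p=np.linalg.solve(sum(A),sum(a@o for a,(o,d) in zip(A,rs)))
    return p,[float(np.linalg.norm(a@(p-o))) for a,(o,d) in zip(A,rs)]
E
python3 - <<'E'
from h import *
L,e=tri(ray("side",231,138.3),ray("top",272.5,240.4));r,e2=tri(ray("side",151.7,201.3),ray("top",409.6,204.6))
print(L,e,r,e2,np.linalg.norm(L-r))
y=L-r;y[2]=0;y/=np.linalg.norm(y);yaw=np.arctan2(-y[0],y[1]);print("yaw",np.degrees(yaw))
x=np.array([y[1],-y[0],0]);n=-.5*x+[0,0,.866];s=.866*x+[0,0,.5]
m=(L+r)/2;print("bar",m,"x",x,"n",n,"s",s)
print("pred line pt",m-.08*s-.11*n)
k,e=tri(ray("side",202.3,205.3),ray("top",319.6,228.3));print("knob",k,e, "rel bar in x,y,n frame",(k-m)@s,(k-m)@y,(k-m)@n)
E
```

```text
[0.5380807  0.13760643 0.27449502] [0.0019345027490835665, 0.0019345027490835442] [ 0.60132847 -0.1098029   0.27234368] [0.0029007209626094716, 0.0029007209626094764] 0.2553747957871801
yaw 14.33998777271551
bar [0.56970459 0.01390177 0.27341935] x [0.96884311 0.24767525 0.        ] n [-0.48442156 -0.12383762  0.866     ] s [0.83901813 0.21448676 0.5       ]
pred line pt [0.55586951 0.01036496 0.13815935]
knob [0.55113173 0.03024859 0.13484581] [0.0014984800467560393, 0.001498480046756133] rel bar in x,y,n frame -0.08136355846115031 0.020437549704921874 -0.11303194211442943
```

```bash
cat >> h.py <<'E'
yaw=np.radians(14.3)
x=np.array([np.cos(yaw),np.sin(yaw),0]);y=np.array([-x[1],x[0],0]);n=-.5*x+np.array([0,0,.866]);s=.866*x+np.array([0,0,.5])
K=np.array([.553,.030,.1365])
RT=R.from_matrix(np.c_[-s,y,-n])
def go(p,Rt=RT,since=None):
    o=bot.get_obs();q=R.from_quat(o['tool_rot'])
    print("t",o['clock'],"shift",np.round((p-o['eef_pos'])/.5,4),"turn",np.round((Rt*q.inv()).as_rotvec()/(np.pi/4),4))
def gp(): # grasp point
    o=bot.get_obs();return o['eef_pos']-bot.grip_point_offset*R.from_quat(o['tool_rot']).as_matrix()[:,2]
E
python3 -c "
from h import *
print(bot.grip_point_offset,x,y,n,s); go(K+.10*n)"
```

```text
0.0187 [0.96901573 0.24699901 0.        ] [-0.24699901  0.96901573  0.        ] [-0.48450787 -0.12349951  0.866     ] [0.83916762 0.21390115 0.5       ]
t 0.1 shift [ 0.6828 -0.9088 -0.0148] turn [-0.0257 -0.6756  0.7249]
```

Request:
step_arm:
  targets: "1 0.07 -0.09 0 0 -0.07 0.07;1 0.14 -0.18 0 0 -0.14 0.14;1 0.2 -0.25 0 0 -0.21 0.22;1 0.25 -0.32 0 0 -0.28 0.3;1 0.29 -0.39 0 -0.01 -0.35 0.38;1 0.33 -0.46 0 -0.01 -0.42 0.45;1 0.37 -0.53 0 -0.02 -0.5 0.53;1 0.41 -0.6 0 -0.02 -0.57 0.6;1 0.45 -0.67 0 -0.026 -0.63 0.67;1 0.49 -0.74 0 -0.026 -0.6756 0.725"

```text
clock: 0.93
eef_pos: [0.3911, 0.1305, 0.231]
tool_rot: [-0.121, 0.958, 0.033, 0.257]
ft_force: [0.5, 1.5, -0.6]
grip_width: 0.0852
grasp_force: 0.0
```

```bash
python3 -c "
from h import *
go(K+.10*n)"
```

```text
t 0.9333 shift [ 0.2269 -0.2257 -0.0158] turn [-0.0012  0.0001 -0.0034]
```

Request:
step_arm:
  targets: "1 0.05 -0.045 -0.004 0 0 0;1 0.1 -0.09 -0.008 0 0 0;1 0.15 -0.13 -0.012 0 0 0;1 0.193 -0.169 -0.015 0 0 0;1 0.193 -0.169 -0.015 0 0 0;1 0.193 -0.169 -0.015 0 0 0"

```text
clock: 1.43
eef_pos: [0.4884, 0.046, 0.2227]
tool_rot: [-0.117, 0.959, 0.033, 0.254]
ft_force: [-0.1, -0.3, 0.6]
grip_width: 0.0857
grasp_force: 0.0
```

Run:
```python
from h import *
import cv2
go(K+.10*n)
i=bot.camera_info("wrist");im=bot.camera("wrist");print(i);cv2.imwrite("pics/w1.png",im[:,:,::-1])
f=192/np.tan(np.radians(i['vertical_fov']/2));P=i['pose']
for p in(K,K+.019*n):
    c=P[:3,:3].T@(p-P[:3,3]);print(i['cx']+f*c[0]/-c[2],i['cy']-f*c[1]/-c[2])
```

```text
t 1.4333 shift [ 0.0324 -0.0567  0.0008] turn [-0.0025 -0.007   0.0065]
{'vertical_fov': 65.08351846064411, 'cx': 253.47048885428197, 'cy': 193.78721150283806, 'pose': array([[-0.24052444, -0.66554803, -0.7065365 ,  0.35781966],
       [ 0.97063927, -0.16287997, -0.1770015 ,  0.01075333],
       [ 0.00272236, -0.72836525,  0.68518366,  0.31072353],
       [ 0.        ,  0.        ,  0.        ,  1.        ]])}
220.29909822354708 200.87251374535563
217.78722521501643 208.1984396218683
```

View pics/w1.png

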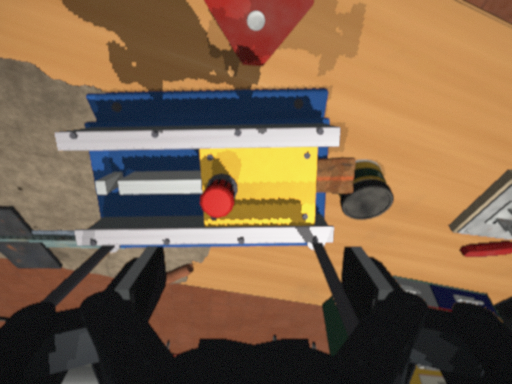

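The wrist view shows the red knob's top at about (217,200) on the yellow guard. The rails run level in the image, and the tin and magnet are clear of the gripper.

Run:
```python
from h import *
import cv2
im=cv2.imread("pics/w1.png").astype(int);b,g,r=im[...,0],im[...,1],im[...,2]
for t in (100,190):
    m=((r>t)&(g<75)&(b<75)).astype(np.uint8);m[:150]=0;m[240:]=0;m[:,:180]=0;m[:,260:]=0
    c=max(cv2.findContours(m,0,2)[0],key=cv2.contourArea);print(t,cv2.boundingRect(c),cv2.minEnclosingCircle(c),cv2.contourArea(c))
m=((abs(r-g)<60)&(r>150)&(b<80)).astype(np.uint8);c=max(cv2.findContours(m[100:240],0,2)[0],key=cv2.contourArea);print(cv2.boundingRect(c))
o,d=ray("wrist",217.5,200.5);
for q in (K+.019*n,):
    p=o+d*((q-o)@n)/(d@n);print(p,"err s,y",(p-q)@s,(p-q)@y)
```

```text
100 (200, 186, 35, 33) ((217.0, 201.3333282470703), 17.207979202270508) 798.5
190 (203, 190, 29, 27) ((216.8076934814453, 202.88461303710938), 14.646323204040527) 584.0
(199, 49, 132, 77)
[0.5376087  0.02730696 0.14944385] err s,y -0.007019999690728874 0.0011920333398221078
```

Request:
step_arm:
  targets: "1 0 0 0 0 0 0;1 0 0 0 0 0 0"

```text
clock: 1.65
eef_pos: [0.4873, 0.0483, 0.2234]
tool_rot: [-0.12, 0.959, 0.033, 0.255]
ft_force: [-0.5, -0.1, 0.8]
grip_width: 0.0851
grasp_force: 0.0
```

Run:
```python
from h import *
import cv2
go(K+.10*n)
i=bot.camera_info("wrist");im=bot.camera("wrist");cv2.imwrite("pics/w2.png",im[:,:,::-1])
im=im.astype(int);r,g,b=im[...,0],im[...,1],im[...,2]
m=((r>100)&(g<75)&(b<75)).astype(np.uint8);m[:150]=0;m[250:]=0
c=max(cv2.findContours(m,0,2)[0],key=cv2.contourArea);(u,v),rr=cv2.minEnclosingCircle(c);print(u,v,rr,cv2.boundingRect(c))
w=ray("wrist",u,v,i)
T=K+.019*n;o,d=w;p=o+d*((T-o)@n)/(d@n);print("plane",(p-T)@s,(p-T)@y)
for sv in ((202.3,201.3),(202.3,200.5)):
    p,e=tri(w,ray("side",*sv));print("tri",p,e,[(p-T)@a for a in(s,y,n)])
```

```text
t 1.65 shift [ 0.0345 -0.0613 -0.0006] turn [-0.0024 -0.0048  0.0002]
213.88235473632812 201.0 17.146928787231445 (197, 186, 35, 32)
plane -0.005684147118951189 -0.00028159037625079177
tri [0.54896897 0.03051868 0.14335669] [0.003962482374702783, 0.003962482374702777] [np.float64(0.00015658414231506813), np.float64(0.0014982647304728298), np.float64(-0.011172259540184415)]
tri [0.54786475 0.03090959 0.14459812] [0.004485246734114083, 0.004485246734114052] [np.float64(-6.571086325308454e-05), np.float64(0.0021498115112026793), np.float64(-0.009610456046910288)]
```

```bash
sed -i 's/^K=.*/K=np.array([.553,.030,.1365])-.0035*s+.0005*y/' h.py; python3 -c "
from h import *
print(K);go(K+.06*n);go(K-.0217*n)"
```

```text
[0.54993941 0.02973585 0.13475   ]
t 1.7 shift [ 0.0669 -0.0521 -0.0739] turn [-0.0024 -0.0041 -0.0001]
t 1.7 shift [ 0.146  -0.032  -0.2154] turn [-0.0024 -0.0041 -0.0001]
```

Request:
step_arm:
  targets: "1 0.03 -0.026 -0.035 0 0 0;1 0.067 -0.052 -0.074 0 -0.004 0;1 0.067 -0.052 -0.074 0 -0.004 0;1 0.067 -0.052 -0.074 0 -0.004 0;1 0.067 -0.052 -0.074 0 -0.004 0"

```text
clock: 2.12
eef_pos: [0.5212, 0.0222, 0.1868]
tool_rot: [-0.12, 0.958, 0.033, 0.257]
ft_force: [-0.2, -0.3, 0.1]
grip_width: 0.0856
grasp_force: 0.0
```

Run:
```python
from h import *
import cv2
go(K+.06*n);go(K-.0217*n)
i=bot.camera_info("wrist");im=bot.camera("wrist");cv2.imwrite("pics/w3.png",im[:,:,::-1])
f=192/np.tan(np.radians(i['vertical_fov']/2));P=i['pose']
for a in(K+.019*n,K+.019*n+.0145*y,K+.019*n-.0145*y,K+.019*n+.0145*s,K-.014*n-.0125*s,K-.026*n):
    c=P[:3,:3].T@(a-P[:3,3]);print(i['cx']+f*c[0]/-c[2],i['cy']-f*c[1]/-c[2])
```

```text
t 2.1167 shift [-0.0007  0.0002 -0.0002] turn [-0.0027 -0.0006  0.0009]
t 2.1167 shift [ 0.0785  0.0204 -0.1417] turn [-0.0027 -0.0006  0.0009]
257.63266194762946 218.5682212595856
279.6869569797368 218.50709701527762
235.5801288979164 218.62934062049828
257.6068131045521 238.6910958529403
257.0574659649382 186.69580923526547
256.87209103759295 197.6832097624068
```

View pics/w3.png

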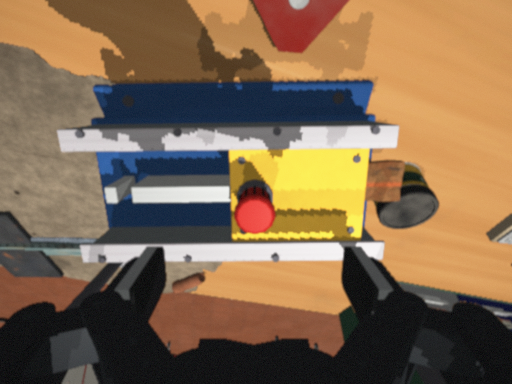

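Run:
```python
from h import *
import cv2
i=bot.camera_info("wrist");f=192/np.tan(np.radians(i['vertical_fov']/2));P=i['pose']
im=cv2.imread("pics/w3.png").astype(int);b,g,r=im[...,0],im[...,1],im[...,2]
m=((r>130)&(g<60)&(b<60)).astype(np.uint8);m[:150]=0;m[250:]=0
c=max(cv2.findContours(m,0,2)[0],key=cv2.contourArea);print("knob",cv2.minEnclosingCircle(c),cv2.boundingRect(c))
m=((r>150)&(g>120)&(b<70)).astype(np.uint8)
for v in(157,163,205,225):
    q=np.flatnonzero(m[v,200:400])+200;print(v,q.min(),q.max())
for dn in (0,-.005,-.01):
  for a in(K+.019*n,K-.026*n):
    c=P[:3,:3].T@(a+dn*n-P[:3,3]);print(dn,"depth",-c[2],"r29px",f*.0145/-c[2],"110mm px",f*.11/-c[2],i['cx']+f*c[0]/-c[2],i['cy']-f*c[1]/-c[2])
```

```text
knob ((254.42308044433594, 214.5), 19.736000061035156) (235, 198, 40, 34)
157 229 281
163 230 368
205 231 274
225 233 346
0 depth 0.1980289828140473 r29px 22.03204834174395 110mm px 167.1396770752989 257.7038251269008 217.52827322137745
0 depth 0.24104061449784686 r29px 18.100618153147153 110mm px 137.31503426525424 256.94695032849125 196.78240902366508
-0.005 depth 0.2028080530011362 r29px 21.512874157916347 110mm px 163.20111430143433 257.6038742599456 214.7886297339041
-0.005 depth 0.24581968468493573 r29px 17.748717430898417 110mm px 134.64544257922935 256.8792027721478 194.9254551303913
-0.01 depth 0.20758712318822498 r29px 21.017604827393043 110mm px 159.4438986905679 257.5085255301664 212.17513037630874
-0.01 depth 0.25059875487202454 r29px 17.410238628893246 110mm px 132.07767235712117 256.8140391897506 193.13932771025512
```

```bash
sed -i 's/^K=.*/K=np.array([.553,.030,.1365])-.0055*s-.0015*y-.0015*n/' h.py; python3 -c "
from h import *
print(K);go(K+.02*n);go(K-.0217*n)"
```

```text
[0.54948184 0.02755527 0.132451  ]
t 2.1667 shift [ 0.0367  0.0057 -0.0752] turn [-0.0025  0.0009  0.0007]
t 2.1667 shift [ 0.0771  0.016  -0.1474] turn [-0.0025  0.0009  0.0007]
```

Request:
step_arm:
  targets: "1 0.018 0.003 -0.038 0 0 0;1 0.037 0.006 -0.075 0 0 0;1 0.05 0.009 -0.1 0 0 0;1 0.063 0.012 -0.124 0 0 0;1 0.077 0.016 -0.147 0 0 0;1 0.077 0.016 -0.147 0 0 0;1 0.077 0.016 -0.147 0 0 0"

```text
clock: 2.75
eef_pos: [0.5599, 0.0301, 0.1136]
tool_rot: [-0.12, 0.958, 0.033, 0.257]
ft_force: [-0.3, -0.6, 0.3]
grip_width: 0.0855
grasp_force: 0.0
```

Request:
step_arm:
  targets: "0 0 0 0 0 0 0;-0.2 0 0 0 0 0 0;-0.3 0 0 0 0 0 0;-0.3 0 0 0 0 0 0;-0.3 0 0 0 0 0 0"

```text
clock: 3.17
eef_pos: [0.5603, 0.0297, 0.1139]
tool_rot: [-0.119, 0.958, 0.033, 0.257]
ft_force: [-0.9, 2.3, 0.9]
grip_width: 0.0299
grasp_force: 1.0
```

Run:
```python
from h import *
import cv2
go(K-.0217*n)
a=bot.camera("side")[130:290,130:290,::-1];b=bot.camera("wrist")[:,:,::-1]
a=cv2.resize(a,(384,384),interpolation=2)
cv2.imwrite("pics/d1.png",cv2.resize(np.hstack([a,b]),(800,343)))
```

```text
t 3.1667 shift [-0.0006  0.001  -0.0005] turn [-0.0033  0.0013  0.0016]
```

View pics/d1.png

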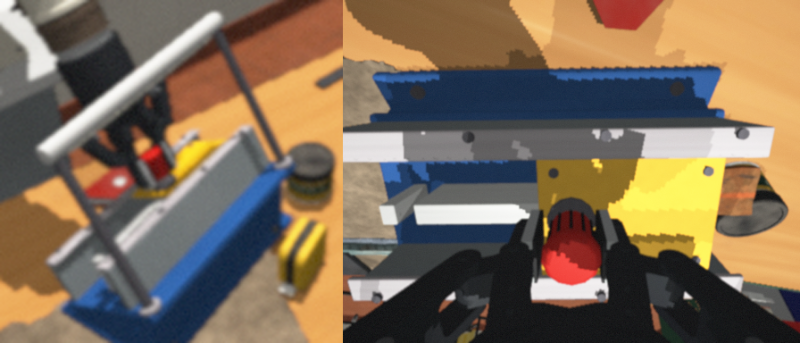

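The knob sits between the pads, with the right finger just touching it. I'll close the gripper.

Request:
step_arm:
  targets: "-0.6 0 0 0 0 0 0;-1 0 0 0 0 0 0;-1 0 0 0 0 0 0;-1 0 0 0 0 0 0"

```text
clock: 3.6
eef_pos: [0.5601, 0.0304, 0.1139]
tool_rot: [-0.12, 0.958, 0.034, 0.257]
ft_force: [-5.0, 2.5, 5.8]
grip_width: 0.026
grasp_force: 58.3
```

Request:
step_arm:
  targets: "-1 -0.004 -0.001 0.007 0 0 0;-1 -0.008 -0.002 0.014 0 0 0;-1 -0.0107 -0.0027 0.019 0 0 0;-1 -0.0107 -0.0027 0.019 0 0 0;-1 -0.0107 -0.0027 0.019 0 0 0"

```text
clock: 4.02
eef_pos: [0.5553, 0.0285, 0.1224]
tool_rot: [-0.119, 0.958, 0.033, 0.257]
ft_force: [7.1, 3.4, -6.9]
grip_width: 0.0258
grasp_force: 59.4
```

Request:
step_arm:
  targets: "-1 0.003 -0.014 0.001 0 0 0;-1 0.009 -0.039 0.001 0 0 0;-1 0.016 -0.068 0.001 0 0 0;-1 0.023 -0.097 0.001 0 0 0;-1 0.029 -0.117 0.001 0 0 0;-1 0.029 -0.117 0.001 0 0 0"

```text
clock: 4.52
eef_pos: [0.571, -0.0321, 0.1232]
tool_rot: [-0.118, 0.958, 0.032, 0.258]
ft_force: [9.0, 0.1, -6.8]
grip_width: 0.0262
grasp_force: 59.7
```

Run:
```python
from h import *
o=bot.get_obs();d=o['eef_pos']-[.5553,.0285,.1224];F=o['ft_force']
print([np.round((d@a*1000,F@a),2) for a in(s,y,n)])
```

```text
[array([0.63, 4.14]), array([-62.64,  -2.12]), array([  0.54, -10.25])]
```

Request:
step_arm:
  targets: "-1 0.007 -0.028 0 0 0 0;-1 0.014 -0.056 0 0 0 0;-1 0.02 -0.08 0 0 0 0;-1 0.0235 -0.092 0 0 0 0;-1 0.025 -0.0975 0 0 0 0;-1 0.025 -0.0975 0 0 0 0"

```text
clock: 5.02
eef_pos: [0.5831, -0.0771, 0.1231]
tool_rot: [-0.12, 0.958, 0.035, 0.258]
ft_force: [8.2, 7.9, -5.7]
grip_width: 0.0258
grasp_force: 60.2
```

Run:
```python
from h import *
o=bot.get_obs();d=o['eef_pos']-[.5553,.0285,.1224];F=o['ft_force']
print([np.round((d@a*1000,F@a),2) for a in(s,y,n)])
```

```text
[array([1.09, 5.71]), array([-109.24,    5.66]), array([ 0.21, -9.93])]
```

Request:
step_arm:
  targets: "-1 0.001 -0.004 0 0 0 0;-1 0.0015 -0.006 0 0 0 0;-1 0.0015 -0.006 0 0 0 0"

```text
clock: 5.27
eef_pos: [0.5832, -0.0773, 0.1229]
tool_rot: [-0.122, 0.958, 0.038, 0.258]
ft_force: [7.6, 14.1, -5.6]
grip_width: 0.0262
grasp_force: 60.3
```

Run:
```python
from h import *
o=bot.get_obs();d=o['eef_pos']-[.5553,.0285,.1224];F=o['ft_force']
print([np.round((d@a*1000,F@a),2) for a in(s,y,n)])
```

```text
[array([0.99, 6.56]), array([-109.43,   11.81]), array([ -0.02, -10.3 ])]
```

Request:
step_arm:
  targets: "-1 0.004 0.001 -0.007 0 0 0;-1 0.008 0.002 -0.014 0 0 0;-1 0.0115 0.0029 -0.0205 0 0 0;-1 0.0115 0.0029 -0.0205 0 0 0"

```text
clock: 5.6
eef_pos: [0.5885, -0.076, 0.1138]
tool_rot: [-0.122, 0.958, 0.038, 0.258]
ft_force: [-2.1, 13.4, 6.1]
grip_width: 0.0255
grasp_force: 61.0
```

Run:
```python
from h import *
o=bot.get_obs();d=o['eef_pos']-[.5553,.0285,.1224];F=o['ft_force']
print([np.round((d@a*1000,F@a),2) for a in(s,y,n)])
```

```text
[array([1.24, 4.18]), array([-109.43,   13.54]), array([-10.61,   4.62])]
```

Request:
step_arm:
  targets: "-0.4 0 0.006 0 0 0 0;-0.1 0 0.006 0 0 0 0;0 0 0.006 0 0 0 0;0 0 0.006 0 0 0 0;0 -0.02 0.001 0.035 0 0 0;0 -0.04 -0.004 0.07 0 0 0;0 -0.07 -0.012 0.12 0 0 0;0 -0.07 -0.012 0.12 0 0 0;0 -0.07 -0.012 0.12 0 0 0;0 -0.07 -0.012 0.12 0 0 0"

```text
clock: 6.43
eef_pos: [0.5533, -0.0872, 0.1726]
tool_rot: [-0.119, 0.959, 0.033, 0.257]
ft_force: [-0.0, 0.5, -0.2]
grip_width: 0.0424
grasp_force: 0.0
```

Run:
```python
from h import *
import cv2
o=bot.get_obs();print(o['ft_force'])
KO=K-.112*y;PU=K+.035*y-.036*n  # guard top -26, underside -31, punch -36
i=bot.camera_info("wrist");b=bot.camera("wrist")
f=192/np.tan(np.radians(i['vertical_fov']/2));P=i['pose']
for a in(KO+.019*n,PU):
    c=P[:3,:3].T@(a-P[:3,3]);print(i['cx']+f*c[0]/-c[2],i['cy']-f*c[1]/-c[2],"depth",-c[2])
cv2.imwrite("pics/w4.png",b[:,:,::-1]);print(PU);go(PU+.05*n)
```

```text
[-0.01928662  0.52222616 -0.22589187]
257.8291410808505 228.65821935783805 depth 0.18601072368911756
442.6175091101069 199.96476971905724 depth 0.2382388889264918
[0.55827916 0.0659168  0.101275  ]
t 6.4833 shift [-0.0379  0.2932 -0.0547] turn [-0.0025 -0.0018  0.0029]
```

View pics/w4.png

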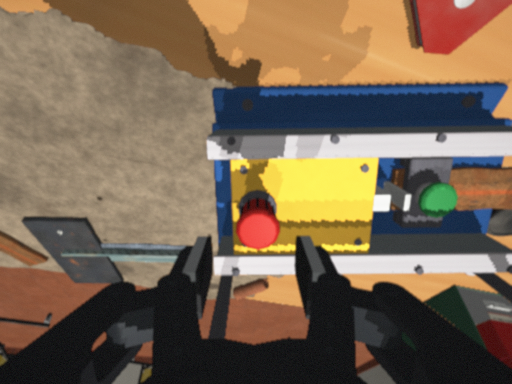

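The wrist view shows the guard open with the knob home: its top is at (258,229), exactly where I predicted. The bare green punch head is at (438,198), about 3 mm right of my prediction. I'll close the fingers and move above the punch.

```bash
echo "PU=K+.032*y-.036*n-.001*s" >> h.py; python3 -c "
from h import *
go(PU+.07*n);go(PU+.03*n)"
```

```text
t 6.4833 shift [-0.0575  0.282  -0.021 ] turn [-0.0025 -0.0018  0.0029]
t 6.4833 shift [-0.0187  0.2919 -0.0903] turn [-0.0025 -0.0018  0.0029]
```

Request:
step_arm:
  targets: "-1 -0.014 0.07 -0.005 0 0 0;-1 -0.028 0.14 -0.01 0 0 0;-1 -0.042 0.21 -0.015 0 0 0;-1 -0.057 0.282 -0.02 0 0 0;-1 -0.057 0.282 -0.02 0 0 0;-1 -0.038 0.287 -0.055 0 0 0;-1 -0.019 0.292 -0.09 0 0 0;-1 -0.019 0.292 -0.09 0 0 0;-1 -0.019 0.292 -0.09 0 0 0;-1 -0.019 0.292 -0.09 0 0 0"

```text
clock: 7.32
eef_pos: [0.5435, 0.059, 0.1273]
tool_rot: [-0.119, 0.959, 0.033, 0.256]
ft_force: [0.7, -0.0, 0.6]
grip_width: 0.0001
grasp_force: 0.0
```

Run:
```python
from h import *
import cv2
go(PU+.03*n);go(PU-.0*n)
i=bot.camera_info("wrist");b=bot.camera("wrist");f=192/np.tan(np.radians(i['vertical_fov']/2));P=i['pose']
c=P[:3,:3].T@(PU-P[:3,3]);print(i['cx']+f*c[0]/-c[2],i['cy']-f*c[1]/-c[2])
im=b.astype(int);m=((im[...,1]>im[...,0]+40)&(im[...,1]>im[...,2]+25)&(im[...,1]>80)).astype(np.uint8);m[:,:150]=0;m[:,360:]=0;m[270:]=0
c=max(cv2.findContours(m,0,2)[0],key=cv2.contourArea);print(cv2.boundingRect(c),cv2.minEnclosingCircle(c))
cv2.imwrite("pics/w5.png",b[:,:,::-1])
```

```text
t 7.3167 shift [ 0.0004  0.0003 -0.0011] turn [-0.0021 -0.0023  0.0027]
t 7.3167 shift [ 0.0294  0.0077 -0.053 ] turn [-0.0021 -0.0023  0.0027]
257.7080280793722 225.05089611969038
(240, 204, 46, 39) ((262.70001220703125, 225.5), 22.968326568603516)
```

View pics/w5.png

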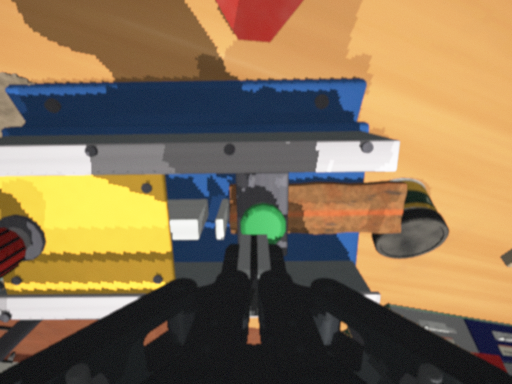

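The head is centred at about (263,226), 3 mm left of the tool, so I'll correct for that and press.

Request:
step_arm:
  targets: "-1 0.012 0.009 -0.025 0 0 0;-1 0.025 0.013 -0.047 0 0 0;-1 0.032 0.0145 -0.06 0 0 0;-1 0.038 0.016 -0.07 0 0 0;-1 0.038 0.016 -0.07 0 0 0;-1 0.038 0.016 -0.07 0 0 0"

```text
clock: 7.87
eef_pos: [0.5631, 0.067, 0.0937]
tool_rot: [-0.119, 0.958, 0.033, 0.257]
ft_force: [-2.6, -2.0, 5.4]
grip_width: 0.0001
grasp_force: 2.9
```

```bash
cat > st.py <<'E'
from h import *
o=bot.get_obs();d=o['eef_pos']-PU;F=o['ft_force']
print([np.round((d@a*1000,F@a),2) for a in(s,y,n)])
E
python3 st.py
```

```text
[array([1.48, 0.05]), array([ 2.85, -1.29]), array([-9.08,  6.16])]
```

Request:
step_arm:
  targets: "-1 0.003 0.001 -0.005 0 0 0;-1 0.006 0.0015 -0.0105 0 0 0;-1 0.009 0.0022 -0.016 0 0 0;-1 0.009 0.0022 -0.016 0 0 0;-1 0.009 0.0022 -0.016 0 0 0"

```text
clock: 8.28
eef_pos: [0.5664, 0.0679, 0.0878]
tool_rot: [-0.119, 0.958, 0.033, 0.258]
ft_force: [-20.7, -4.9, 27.8]
grip_width: 0.0003
grasp_force: 17.3
```

```bash
python3 st.py
```

```text
[array([ 1.55, -4.49]), array([2.89, 0.38]), array([-15.84,  34.72])]
```

The force rose to 35 N, well above the 9 N spring, so the head is on its stop. I'll retreat along the normal.

Request:
step_arm:
  targets: "-1 -0.02 -0.005 0.035 0 0 0;-1 -0.045 -0.011 0.08 0 0 0;-1 -0.08 -0.02 0.14 0 0 0;-1 -0.11 -0.028 0.2 0 0 0;-1 -0.13 -0.033 0.23 0 0 0;-1 -0.13 -0.033 0.23 0 0 0;-1 -0.13 -0.033 0.23 0 0 0;-1 -0.13 -0.033 0.23 0 0 0"

```text
clock: 8.95
eef_pos: [0.502, 0.0518, 0.1994]
tool_rot: [-0.119, 0.959, 0.033, 0.257]
ft_force: [-0.0, 0.2, 0.5]
grip_width: 0.0001
grasp_force: 0.0
```

Run:
```python
from h import *
import cv2
o=bot.get_obs();print(o['ft_force'])
cv2.imwrite("pics/w6.png",np.hstack([bot.camera("wrist")[:,:400,::-1],cv2.resize(bot.camera("side")[130:290,130:290,::-1],(384,384))]))
```

```text
[-0.00747365  0.24850531  0.4760931 ]
```

View pics/w6.png

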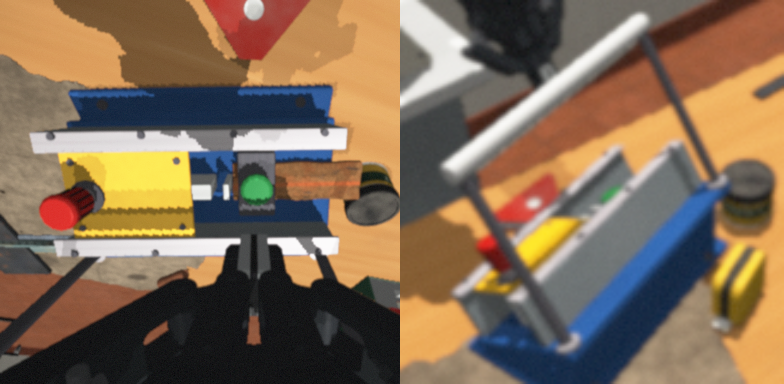

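The guard is open at the right, the knob is home, the green head at (257,188) is back up, and nothing touches the arm. I'm handing the job in.

```bash
python3 -c "
from workcell import bot
print(bot.job_done())"
```

```text
the job is handed in; nothing more can be done
None
```

I handed the job in at about 9 s of the 48 s allowed: the guard is locked open with the knob home, and the punch was pressed to its stop and is back up. The last pictures show the robot clear and the square, tin and tape measure undisturbed; no verdict was returned.

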